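Close a pressure paint pot: tighten its lid knobs crisscross in two passes

TASK

Close the pressure paint pot by tightening its four lid knobs by feel, crisscross: the red knob, then the one straight across, then the remaining two. Go round once making each just snug (about 0.48 N m), then again in the same order making each tight (about 0.62 N m, never over 0.75), so the lid goes down evenly and ends level. Don't lean on the lid, leave the tin, the tube and the reel alone, and let go at the end.

Things in the scene. Friction and masses are not known exactly. Their poses are not given: they have to be found in the camera images.
- pot: Small pressure paint pot, 232 mm across, standing on the bench, bolted down. Origin: centre of its underside, on the bench; z up. Its x axis points at the red knob. Four square-headed hand knobs stand on a bolt circle of 85 mm radius round the lid.
- lid: The pot's round steel lid, 228 mm across, 13 mm thick. Origin: centre of its top face, 150 mm above the bench; z up. It lies on a springy gasket, sinks about 2 mm when all four knobs are tight and tips if one side is drawn down alone (40 N on one knob alone tips it 1.3 degrees). A fitting 28 mm across and 29 mm high stands at its centre.
- knob0_grip (a point): Middle of the head of the red knob, on its turning axis, 47 mm above the lid's top; turns with it, x and y square to its flat sides, z up. Knob: a square block 30 x 30 mm, 28 mm high, on a 13 mm stem, its lower edge 33 mm above the lid's top.
- knob1_grip (a point): Middle of the head of the black knob a quarter turn counter-clockwise (seen from above) from the red one, on its turning axis, 47 mm above the lid's top; turns with it, x and y square to its flat sides, z up. Same knob. Clockwise from above tightens any knob; it keeps its height and drives a foot down on its washer, 6 mm per rad; each starts with its own unseen 0.05 to 1 rad of free play.
- knob2_grip (a point): Middle of the head of the black knob straight across from the red one, on its turning axis, 47 mm above the lid's top; turns with it, x and y square to its flat sides, z up. Same knob. Lock thread: turning takes 0.40 N m even in free play, plus 0.006 N m per N of clamping. Springy hub, 2 N m per rad: winds up 0.2 rad before the thread moves.
- knob3_grip (a point): Middle of the head of the black knob a quarter turn clockwise from the red one, on its turning axis, 47 mm above the lid's top; turns with it, x and y square to its flat sides, z up. Same knob. Let go, only the head springs back. Past first contact the torque grows by about 0.2 N m per rad; tightening one knob shifts the load of the others by some 10 N. Torque stays on a still hand.
- washer0: Thin black rubber washer, 32 mm across, 5 mm thick, on the lid under the red knob. Origin: centre of its underside. It is squeezed by 1 mm per 40 N of clamping and is spoilt above 62 N (0.77 N m at the knob).
- washer1: Thin black rubber washer, 32 mm across, 5 mm thick, on the lid under the black knob a quarter turn counter-clockwise (seen from above) from the red one. Origin: centre of its underside. It is squeezed by 1 mm per 40 N of clamping and is spoilt above 62 N (0.77 N m at the knob).
- washer2: Thin black rubber washer, 32 mm across, 5 mm thick, on the lid under the black knob straight across from the red one. Origin: centre of its underside. It is squeezed by 1 mm per 40 N of clamping and is spoilt above 62 N (0.77 N m at the knob).
- washer3: Thin black rubber washer, 32 mm across, 5 mm thick, on the lid under the black knob a quarter turn clockwise from the red one. Origin: centre of its underside. It is squeezed by 1 mm per 40 N of clamping and is spoilt above 62 N (0.77 N m at the knob).
- tin: Bystander: closed paint tin with a blue band, 96 mm across, 110 mm high, upright. Origin: centre of its underside.
- tube: Bystander: upright cardboard core tube, 80 mm across, 130 mm high. Origin: centre of its underside.
- reel: Bystander: small wooden cable reel on its flange, 110 mm across, 66 mm high. Origin: centre of its underside.

How it is judged:
By the outcome, as a careful person would: the job done as asked, in the order asked, and still so for the second after the job is handed in, with the robot touching nothing.
It also fails if it takes over 72 s, if anything falls off the work surface, if the arm or the gripper's body presses on something with over 40 N, if the wrist force passes 120 N, or if a joint passes its speed limit or range.

ROBOT

A 7-joint arm with a two-finger parallel gripper is mounted at the origin on the work surface. World frame = base frame: x ahead of the robot, y to its left, z up, the work surface at z = 0. Lengths are in m, angles in rad, forces in N, time in s.
With the tool pointing down it reaches from about 0.4 to 0.875 m from the base axis. Payload 19.3 kg.
Tool frame: the origin (TCP) lies on the centre line of the jaws, within the pads' length; the fingertips stand 8 mm ahead of it and the grasp point (between the pads) lies 11 mm behind it; z points along the fingers, y is the line along which they close (so a half turn about z gives the same grasp; the last joint's range is limited). The gripper opens to 85 mm and grips with 20 to 120 N. Pads are 22 mm wide; open, the fingers measure 114 mm over their backs; the gripper's body (76 mm by 85 mm) begins 54 mm behind the grasp point. The pads swing forward as they close: fully open they stand 13 mm farther back than shut.
Start: joints at [1.179, 0.521, -0.036, 1.599, 0.021, 1.021, -0.113], TCP at [0.198, -0.593, 0.239] pointing down, gripper open.
Joint ranges: [-2.91, 2.91], [-0.3, 2.13], [-1.5, 1.42], [0.17, 2.43], [-1.26, 4.41], [0.16, 1.93], [-2.52, 2.52]. Speed limits (rad/s): [1.89, 1.89, 2.39, 2.39, 3.01, 3.01, 3.01].

INTERFACE

Orientations are given as [roll, pitch, yaw] about the fixed x, y, z axes, in that order (R = Rz(yaw) Ry(pitch) Rx(roll)).
In Python, from workcell import status, grab_frame, camera_params, bot, search_frame, silhouettes gives the robot as it stands.
- The arm moves only by the shell command python3 -m creep 'ROWS' [FORCE]. ROWS is JSON, a list of rows, each a list of 5 numbers: the shift along the tool's x, y, z in units of 60 mm (1.0 is 60 mm), then the turn about the tool's z in units of 8 degrees (1.0 is 8 degrees), then the opening, from 0 (shut) to 1 (fully open). In form: [[x, y, z, twist, hand], ...]. A call has 1 to 5 rows; each row is the pose to reach, as a shift and turn from the pose commanded when the call began, along the tool's axes at that moment; what a row does not reach only later rows make up. A row lasts 1/8 s, in which the tool goes at most 62.5 mm and 10.7 degrees, less where a joint would pass 70% of its speed; a pose out of reach is approached as far as the arm can. A call with a gripper value outside its range is refused whole. The fingers move at their own pace and stop on an object; FORCE is the grip in N (left out, the last holds). Time passes only in rows, so rows that repeat a pose let the fingers close. It gives the time, the measured TCP pose, the force, the opening and the grip force at its end, in the units of the state.
- status.observe(): the state, without advancing time (a new reading comes with each control period).
- grab_frame(name): name is "scene" or "side" or "wrist"; returns the picture (384x512x3 uint8, blue, green, red); there is no depth.
- camera_params(name): a dict with "K" (3x3 intrinsics, pixels), "rvec" (rotation vector, rad) and "tvec" (3), from world to camera coordinates, as OpenCV has them; the wrist camera has in their place "tool_from_camera" (4x4, takes a point from camera to tool coordinates, whose origin is the TCP and whose axes are the flange's). Camera axes: x right, y down, z forward; pixel columns grow to the right and rows downward; lengths in m; the calibration is good to about 2 mm. A picture is of the moment at which its call begins: read the wrist's pose just before it. camera_params takes no time and is no camera call.
- bot.job_done(): hands the job in; it is judged then, once.
Trained networks look in the newest picture that a camera, given by its name, has taken for a name from the list of things; names that differ only in an ending like _2 or _b are one class to them, and where a whole thing is asked for, a point or a joint stands for the part that bears it (a point fixed in the world has none). Each returns a list of dicts, best first, with "p" (0 to 1); they miss things now and then, are a little off and sometimes report something else, mostly with a low value. They report only what shows in the picture. A call takes as long as a camera call.
- search_frame(camera, name): "extent" ([left, top, right, bottom] as shares, 0 to 1, of the picture: columns of its width, rows of its height, round what is visible of it).
- silhouettes(camera, name): "mask" (384x512 bool, what is visible of it) and "extent" ([left, top, right, bottom] as shares, 0 to 1, of the picture: columns of its width, rows of its height, round what is visible of it).
The state is a dict: "clock": time; "qpos": joint angles; "qd": joint speeds; "joint_efforts": joint torques, N m; "position": TCP position; "tool_rot": TCP orientation; "force": force on the tool from outside, world axes, zero at the start; "moment": the same for the moment, N m; "grip_width": finger opening in m; "finger_force": force on a finger pad.
Only numpy, scipy, OpenCV 4.12 (cv2) and the standard library are available. Lean on these libraries where they do the work, as an engineer would, in place of code of your own. Each camera call takes 0.05 s, during which the arm holds its last target. There are 200 camera calls.

## Working session

There is one attempt and no reset: what is moved stays moved. The work goes in short steps, Python scripts to look and compute and a shell command to move; the robot and the scene stay as the last step left them, time stands still between calls to the robot, and variables do not carry over. Pictures are saved under pics/ and viewed, at most 10 in all, crops included, and the job is handed in when it is done.

```bash
mkdir -p pics; ls; python3 - <<'E'
from workcell import status, grab_frame, camera_params, search_frame
import cv2,numpy as np
print(status.observe())
ims=[]
for n in ("scene","side"):
    im=grab_frame(n); ims.append(im)
    print(n,camera_params(n))
    for k in ("pot","lid","knob0_grip","knob1_grip","tin","tube","reel"):
        print(k,[(np.round(np.array(d["extent"])*[512,384,512,384],0).tolist(),round(d["p"],2)) for d in search_frame(n,k)][:5])
print(camera_params("wrist"))
cv2.imwrite("pics/a.png",cv2.resize(np.vstack(ims),None,fx=.78,fy=.78))
cv2.imwrite("pics/s.png",ims[0]);cv2.imwrite("pics/d.png",ims[1])
E
```

```text
pics
{'clock': 0.0, 'qpos': array([ 1.1788154 ,  0.52203317, -0.0363419 ,  1.60003748,  0.02119274,
        1.0210795 , -0.11279264]), 'qd': array([ 3.48914984e-04, -7.22044465e-04,  8.64825624e-04,  2.60464726e-04,
        1.62924700e-03, -1.67060808e-03,  6.52401713e-05]), 'joint_efforts': array([-3.97163903e-04, -9.27116776e+01,  1.97961174e+00, -3.69925368e+01,
        1.77541684e-02,  8.30771634e-03, -3.55557188e-05]), 'position': array([ 0.19752614, -0.59260416,  0.23870306]), 'tool_rot': array([-3.14042196e+00,  7.06646161e-05,  3.21787671e-01]), 'force': array([0.058525  , 0.89061143, 0.08120822]), 'moment': array([0.02001948, 0.02943718, 0.03755208]), 'finger_force': 0.0, 'grip_width': 0.08519655109721709}
scene {'K': array([[360.1923445 ,   0.        , 255.90689177],
       [  0.        , 360.1923445 , 195.73686652],
       [  0.        ,   0.        ,   1.        ]]), 'rvec': array([ 1.91152818,  1.64649947, -0.65286104]), 'tvec': array([-0.07933033, -0.31837291,  1.40232212])}
pot [([219.0, 141.0, 307.0, 256.0], 0.86)]
lid [([219.0, 159.0, 305.0, 223.0], 0.95)]
knob0_grip
[... 821 characters left out ...]
, 0.52)]
tin [([311.0, 144.0, 342.0, 184.0], 0.89)]
tube [([120.0, 243.0, 159.0, 301.0], 0.92), ([233.0, 188.0, 245.0, 196.0], 0.15)]
reel [([165.0, 291.0, 212.0, 344.0], 0.97)]
{'K': array([[275.16537377,   0.        , 257.81377963],
       [  0.        , 275.16537377, 183.21263662],
       [  0.        ,   0.        ,   1.        ]]), 'tool_from_camera': array([[ 3.76085450e-04, -9.57899567e-01, -2.87103254e-01,
         7.33418059e-02],
       [ 9.99998308e-01,  8.77255970e-04, -1.61697331e-03,
         1.80737763e-03],
       [ 1.80076108e-03, -2.87102160e-01,  9.57898276e-01,
        -1.34923735e-01],
       [ 0.00000000e+00,  0.00000000e+00,  0.00000000e+00,
         1.00000000e+00]])}
```

View pics/a.png

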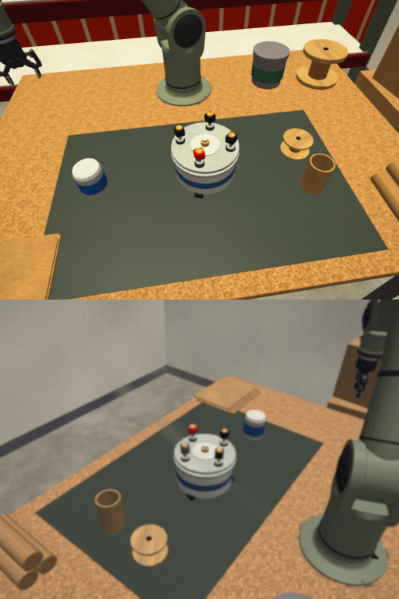

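```bash
cat > h.py <<'E'
import numpy as np,cv2
from workcell import status,grab_frame,camera_params,search_frame,silhouettes
from scipy.spatial.transform import Rotation as R
def ray(cam,u,v):
    p=camera_params(cam);M=R.from_rotvec(p["rvec"]).as_matrix()
    d=M.T@np.linalg.inv(p["K"])@[u,v,1.];return -M.T@p["tvec"],d
def plane(cam,u,v,z):
    o,d=ray(cam,u,v);return o+d*(z-o[2])/d[2]
def proj(cam,P):
    p=camera_params(cam);return cv2.projectPoints(np.atleast_2d(np.float64(P)),p["rvec"],p["tvec"],p["K"],None)[0][:,0]
def tool(s=None):
    s=s or status.observe();T=np.eye(4);T[:3,:3]=R.from_euler("xyz",s["tool_rot"]).as_matrix();T[:3,3]=s["position"];return T
E
python3 - <<'E'
from h import *
for cam,b in (("scene",[(219,159,305,223),(92,202,141,253),(381,195,429,251),(359,164,402,204)]),("side",[(225,173,304,223),(311,144,342,184),(120,243,159,301),(165,291,212,344)])):
    for x,z in zip(b,(.15,.06,.065,.035)): print(cam,plane(cam,(x[0]+x[2])/2,(x[1]+x[3])/2,z).round(3))
# red blob
for cam,f in (("scene","s"),("side","d")):
    im=cv2.imread(f"pics/{f}.png").astype(int);m=((im[...,2]>im[...,1]*1.8)&(im[...,2]>im[...,0]*1.8)&(im[...,2]>60)).astype(np.uint8)
    n,l,st,c=cv2.connectedComponentsWithStats(m)
    for i in range(1,n):
        if st[i,4]>15: print(cam,st[i],c[i],plane(cam,*c[i],.2).round(3))
    im=cv2.imread(f"pics/{f}.png")[130:270,200:330];cv2.imwrite(f"pics/{f}c.png",cv2.resize(im,None,fx=4,fy=4,interpolation=cv2.INTER_CUBIC))
E
```

```text
scene [0.557 0.02  0.15 ]
scene [ 0.545 -0.374  0.06 ]
scene [0.653 0.386 0.065]
scene [0.48  0.393 0.035]
side [0.523 0.033 0.15 ]
side [ 0.526 -0.354  0.06 ]
side [0.658 0.391 0.065]
side [0.479 0.401 0.035]
scene [  4   0 113   8 291] [53.90378007  3.07216495] [-0.727 -0.762  0.2  ]
scene [381   0  34  31 763] [396.8112713   14.87811271] [-0.303  0.725  0.2  ]
scene [412   0  22  29 386] [421.9611399   13.40414508] [-0.297  0.833  0.2  ]
scene [ 440    0   36   49 1006] [456.12723658  20.555666  ] [-0.205  0.935  0.2  ]
scene [459   0  27  56 259] [471.996139    26.23938224] [-0.143  0.969  0.2  ]
scene [349   2  34  32 786] [364.9351145   17.41603053] [-0.303  0.586  0.2  ]
scene [318   5  31  31 804] [332.63930348  20.01368159] [-0.303  0.448  0.2  ]
scene [286   7  30  32 820] [299.7695122   22.66097561] [-0.303  0.309  0.2  ]
scene [252  10  30  31 596] [270.29026846  23.79865772] [-0.315  0.188  0.2  ]
scene [181  17  19  30 416] [190.33413462  31.56971154] [-0.302 -0.138  0.2  ]
scene [146  18  35  32 903] [163.19490587  33.61351052] [-0.304 -0.246  0.2  ]
scene [108  21  39  32 928] [127.71767241  36.43426724] [-0.304 -0.385  0.2  ]
scene [ 70  24  42  32 950] [91.70526316 39.30736842] [-0.304 -0.524  0.2  ]
scene [ 33  27  44  32 969] [55.21052632 42.30650155] [-0.304 -0.662  0.2  ]
scene [ 17  30  24  31 414] [27.70048309 45.60628019] [-0.294 -0.763  0.2  ]
scene [444  68  30   7  96] [458.64583333  70.1875    ] [0.163 0.746 0.2  ]
scene [  0 110  21   6  78] [  9.96153846 112.46153846] [ 0.162 -0.692  0.2  ]
scene [248 189  15  17 144] [255.31944444 198.625     ] [ 0.624 -0.006  0.2  ]
side [241 161  13  12 108] [246.7962963  167.01851852] [ 0.614 -0.001  0.2  ]
```

The scene view shows the pot mid-mat with the red knob nearest the camera at about (255,198) px. The tin is at about (116,228) and the tube and reel are on the right. The side view agrees. Next I'll look at a close crop to find the black knobs.

```bash
python3 - <<'E'
import cv2,numpy as np
a=cv2.imread("pics/sc.png");b=cv2.imread("pics/dc.png");cv2.imwrite("pics/c.png",cv2.resize(np.hstack([a,b]),(800,431)))
E
```

```text
(no output)
```

View pics/c.png

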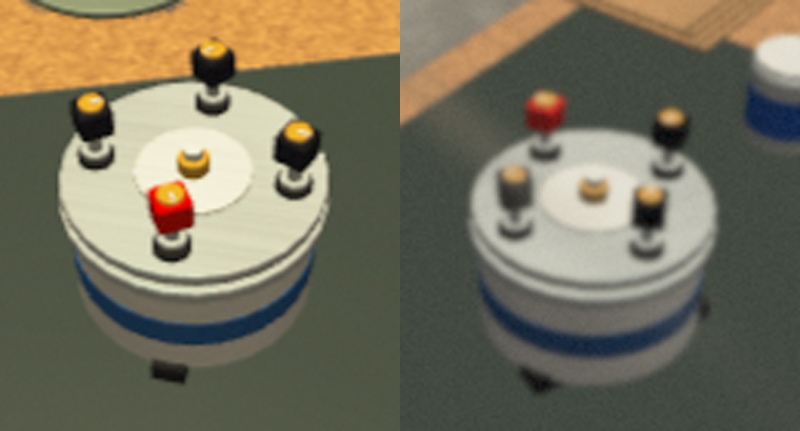

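The crops show gold caps on the knob tops. In crop pixels, the scene view has red at (171,191), back at (212,47), left at (91,103) and right at (299,130).

```bash
python3 - <<'E'
from h import *
from scipy.optimize import least_squares
sc=np.array([(171,191),(299,130),(212,47),(91,103)],float); sd=np.array([(545,98),(515,172),(651,193),(671,114)],float)
sd[:,0]-=400
off=np.array([200,130]);k=130/400
sc=sc*k+off;sd=sd*k+off
def pts(p): 
    a=p[2]+np.arange(4)*np.pi/2
    return np.c_[p[0]+.085*np.cos(a),p[1]+.085*np.sin(a),np.full(4,.213)]
f=lambda p:np.r_[(proj("scene",pts(p))-sc).ravel(),(proj("side",pts(p))-sd).ravel()]
r=least_squares(f,[.54,.02,0]);print(r.x,r.fun.round(1).reshape(-1,2).tolist());print(pts(r.x).round(4))
T=tool();x=np.r_[r.x[:2],.3,1]
print(np.linalg.inv(T)@x,T[:3,:3])
E
```

```text
[ 0.53670678  0.02407551 -0.34886827] [[-0.3, 0.4], [-0.5, -0.2], [-0.2, 0.3], [-0.5, -0.3], [-0.3, 0.6], [-0.2, 0.8], [-0.4, 0.3], [-0.4, 0.8]]
[[ 0.6166 -0.005   0.213 ]
 [ 0.5658  0.104   0.213 ]
 [ 0.4568  0.0531  0.213 ]
 [ 0.5077 -0.0558  0.213 ]]
[ 0.51679074 -0.47809445 -0.06070876  1.        ] [[ 9.48676368e-01  3.16248554e-01 -2.03709729e-05]
 [ 3.16248554e-01 -9.48676368e-01  3.79208172e-05]
 [-7.33305696e-06 -4.24168739e-05 -9.99999999e-01]]
```

```bash
python3 -m creep '[[8.6,-8,-1,0,1],[8.6,-8,-1,0,1],[8.6,-8,-1,0,1],[8.6,-8,-1,0,1],[8.6,-8,-1,0,1]]'
python3 - <<'E'
from h import *
s=status.observe();print(s["qpos"].round(3));print((np.linalg.inv(tool(s))@np.r_[.537,.024,.3,1])/.06)
E
```

```text
clock: 1.42
position: [0.3476, -0.3178, 0.2662]
tool_rot: [3.141, -0.0, 0.322]
force: [1.4, 0.0, 0.6]
grip_width: 0.0852
finger_force: 0.0
[ 0.736  0.247 -0.146  1.953  0.044  0.944 -0.68 ]
[ 4.79616464 -4.40647831 -0.56415225 16.66666667]
```

```bash
python3 -m creep '[[4.8,-4.4,-0.55,-1.3,1],[4.8,-4.4,-0.55,-2.6,1],[4.8,-4.4,-0.55,-4,1],[4.8,-4.4,-0.55,-5,1],[4.8,-4.4,-0.55,-6,1]]'
python3 -m creep '[[0,0,0,-1,1],[0,0,0,-2,1],[0,0,0,-2,1],[0,0,0,-2,1]]'
python3 - <<'E'
from h import *
s=status.observe();print(s["qpos"].round(3),s["position"],s["tool_rot"])
im=grab_frame("wrist");cv2.imwrite("pics/w1.png",im)
T=tool(s)@camera_params("wrist")["tool_from_camera"];K=camera_params("wrist")["K"]
np.save("T1.npy",T)
o=im.copy()
for i in range(4):
    a=-.349+i*np.pi/2;P=np.linalg.inv(T)@[.5367+.085*np.cos(a),.0241+.085*np.sin(a),.211,1];p=K@P[:3];p=p[:2]/p[2];print(i,p);cv2.circle(o,tuple(int(x) for x in p),3,(255,0,255),-1)
cv2.imwrite("pics/w1o.png",cv2.resize(o,None,fx=1.5,fy=1.5))
E
```

```text
clock: 2.05
position: [0.4988, -0.0457, 0.2926]
tool_rot: [3.141, -0.0, 1.164]
force: [0.6, -0.3, -0.7]
grip_width: 0.0854
finger_force: 0.0
clock: 2.55
position: [0.4981, -0.0476, 0.2922]
tool_rot: [3.141, 0.0, 1.435]
force: [-0.4, 0.1, -0.2]
grip_width: 0.0856
finger_force: 0.0
[ 0.385  0.297 -0.507  1.837  0.165  1.049 -0.322] [ 0.49806311 -0.04760776  0.2921845 ] [3.14148850e+00 2.32158150e-06 1.43505654e+00]
0 [402.40206993 119.40498066]
1 [327.01186105 -37.1668631 ]
2 [181.9525616   68.75684519]
3 [269.48160187 199.3018427 ]
```

View pics/w1o.png

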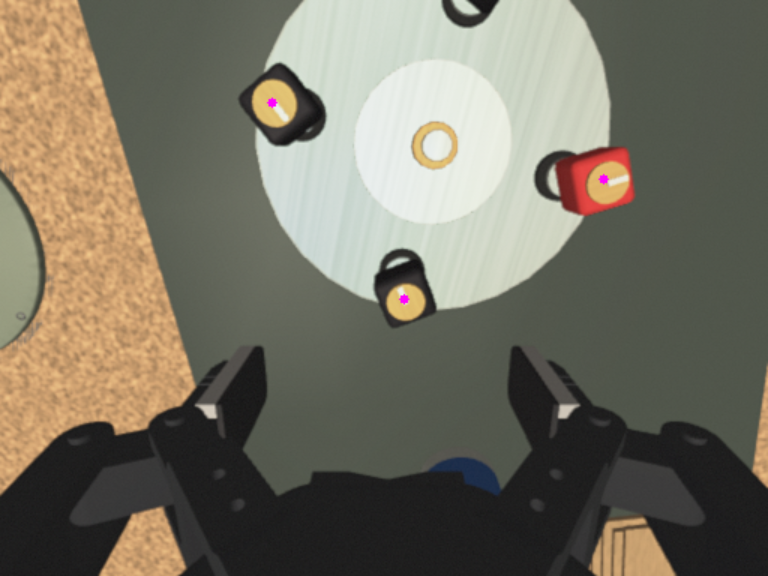

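The wrist view shows all the knobs. The predicted dots lie on the gold caps to within about 3 px, and the white pointer stripes show how each head is turned. I'll centre over the pot and measure caps and stripes.

```bash
python3 -m creep '[[1.25,0.5,0,0,1],[1.25,0.5,0,0,1],[1.25,0.5,0,0,1],[1.25,0.5,0,0,1],[1.25,0.5,0,0,1]]'
cat > meas.py <<'E'
from h import *
def meas(fn,c=(.5367,.0241,-.349),zt=.2115):
    s=status.observe();im=grab_frame("wrist");cv2.imwrite(fn,im)
    T=tool(s)@camera_params("wrist")["tool_from_camera"];K=camera_params("wrist")["K"];Ti=np.linalg.inv(T)
    # rectified top view of plane zt: 0.25 mm/px, around each knob
    out=[];tiles=[]
    for i in range(4):
        a=c[2]+i*np.pi/2;x0=c[0]+.085*np.cos(a);y0=c[1]+.085*np.sin(a)
        W=np.array([[.00025,0,x0-.03],[0,-.00025,y0+.03],[0,0,zt],[0,0,1]])
        H=K@(Ti@W)[:3]
        t=cv2.warpPerspective(im,H,(240,240),flags=cv2.INTER_LINEAR|cv2.WARP_INVERSE_MAP)
        hsv=cv2.cvtColor(t,cv2.COLOR_BGR2HSV)
        g=((abs(hsv[...,0].astype(int)-18)<8)&(hsv[...,1]>80)&(hsv[...,2]>120)).astype(np.uint8)
        n,l,st,_=cv2.connectedComponentsWithStats(g)
        tiles.append(t)
        if n<2: out.append(None);continue
        j=min(range(1,n),key=lambda j:np.hypot(*(np.argwhere(l==j).mean(0)-120)) - st[j,4]/50)
        hull=cv2.convexHull(np.argwhere(l==j)[:,::-1].astype(np.int32));(u,v),r=cv2.minEnclosingCircle(hull)
        yy,xx=np.mgrid[:240,:240]
        w=(hsv[...,1]<70)&(hsv[...,2]>170)&(np.hypot(xx-u,yy-v)<r)
        q=np.argwhere(w)[:,::-1]
        ang=np.nan
        if len(q)>20:
            d=q.mean(0)-[u,v];ang=np.arctan2(-d[1],d[0])
            ev=np.linalg.eigh(np.cov(q.T))[1][:,-1];ax=np.arctan2(-ev[1],ev[0]);ax+=np.pi*round((ang-ax)/np.pi)
        else: ax=np.nan
        out.append((x0-.03+u*.00025,y0+.03-v*.00025,r*.25,ang,ax,len(q)))
        cv2.circle(t,(int(u),int(v)),int(r),(255,0,255),1)
    cv2.imwrite(fn.replace(".png","t.png"),np.hstack(tiles)[:, :])
    return out
E
python3 - <<'E'
from meas import *
for o in meas("pics/w2.png"): print(None if o is None else np.round(o,4))
a=cv2.imread("pics/w2t.png");cv2.imwrite("pics/w2v.png",cv2.resize(a,(800,200)))
s=status.observe();print(s["qpos"].round(3),s["position"],s["tool_rot"])
E
```

```text
clock: 3.22
position: [0.5375, 0.0219, 0.2922]
tool_rot: [3.141, 0.0, 1.437]
force: [0.6, -0.5, 0.9]
grip_width: 0.0852
finger_force: 0.0
[ 6.17600e-01 -7.30000e-03  1.09751e+01  4.08000e-02  1.76200e-01
  5.42000e+02]
[5.67500e-01 1.02900e-01 1.10228e+01 8.17000e-01 8.08400e-01 5.47000e+02]
[ 4.57000e-01  5.25000e-02  1.11766e+01 -1.16080e+00 -1.06320e+00
  5.79000e+02]
[ 5.07700e-01 -5.79000e-02  1.12544e+01  1.90100e+00  1.80330e+00
  5.25000e+02]
[ 0.249  0.365 -0.526  1.746  0.204  1.085 -0.478] [0.53749301 0.0220288  0.29225155] [3.14142309e+00 3.84922081e-04 1.43718705e+00]
```

View pics/w2v.png

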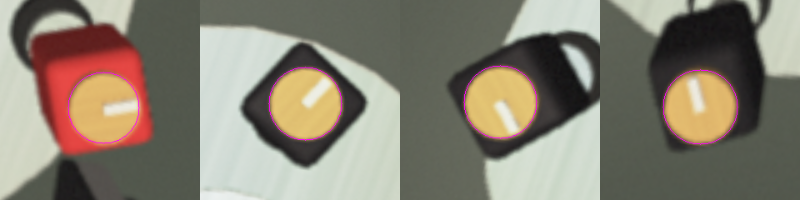

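The top-view tiles show the four caps well circled, with each stripe square to a flat. The heads are at about 0.18, 0.81, -1.06 and 1.80 rad. Next is a helper to work out the rows.

```bash
cat > plan.py <<'E'
import sys
from h import *
K=[(.6171,-.0071),(.5671,.1022),(.4578,.0522),(.5078,-.0571)]
def plan(x,y,z,yaw):
    s=status.observe();T=tool(s);d=(np.linalg.inv(T)@[x,y,z,1])[:3]/.06
    dy=(s["tool_rot"][2]-yaw)
    print("rows",d.round(2),"twist",round(np.degrees(dy)/8,2),"pos",s["position"].round(4),"yaw",s["tool_rot"][2].round(3),"q7",s["qpos"][6].round(2),"clk",s["clock"])
def feel():
    s=status.observe();print("F",s["force"].round(1),"M",s["moment"].round(3),"pos",s["position"].round(4),"yaw",s["tool_rot"][2].round(3),"q",s["qpos"].round(2),"clk",round(s["clock"],2),"w",round(s["grip_width"],4),round(s["finger_force"],1))
if __name__=="__main__":
    if sys.argv[1]=="f": feel()
    else: plan(*K[int(sys.argv[1])],*map(float,sys.argv[2:]))
E
python3 plan.py 0 .186 1.747
python3 -m creep '[[-0.3,1.38,0,-1.2,0.75],[-0.3,1.38,0.5,-2.22,0.75],[-0.3,1.38,0.9,-2.22,0.75],[-0.3,1.38,1.2,-2.22,0.75],[-0.3,1.38,1.2,-2.22,0.75]]' 50
python3 plan.py 0 .186 1.747;python3 plan.py f
```

```text
rows [-0.3   1.38  1.77] twist -2.22 pos [0.5375 0.022  0.2923] yaw 1.437 q7 -0.48 clk 3.275
clock: 3.9
position: [0.6168, -0.006, 0.2194]
tool_rot: [-3.14, -0.0, 1.748]
force: [-0.0, 0.6, 0.7]
grip_width: 0.0638
finger_force: 0.0
rows [-0.02  0.    0.56] twist 0.01 pos [ 0.6168 -0.006   0.2194] yaw 1.748 q7 -0.18 clk 3.9
F [-0.   0.6  0.7] M [ 0.046 -0.028 -0.012] pos [ 0.6168 -0.006   0.2194] yaw 1.748 q [ 0.27  0.58 -0.54  1.62  0.33  1.04 -0.18] clk 3.9 w 0.0638 0.0
```

```bash
python3 -m creep '[[0,0,0.3,0,0.7],[0,0,0.56,0,0.6],[0,0,0.56,0,0.2],[0,0,0.56,0,0.2],[0,0,0.56,0,0.2]]' 50
python3 plan.py f
python3 -m creep '[[0,0,0,0,0.2],[0,0,0,0,0.2]]' 50
python3 plan.py f
```

```text
clock: 4.53
position: [0.6168, -0.0058, 0.1861]
tool_rot: [-3.14, -0.0, 1.749]
force: [-1.6, 0.7, -13.1]
grip_width: 0.0294
finger_force: 50.6
F [ -1.6   0.7 -13.1] M [ 0.126  0.42  -0.005] pos [ 0.6168 -0.0058  0.1861] yaw 1.749 q [ 0.26  0.61 -0.52  1.65  0.35  0.97 -0.2 ] clk 4.53 w 0.0294 50.6
clock: 4.78
position: [0.6169, -0.0058, 0.1861]
tool_rot: [-3.14, -0.0, 1.749]
force: [-4.2, -0.0, -15.2]
grip_width: 0.0293
finger_force: 50.4
F [ -4.2  -0.  -15.2] M [ 0.122  0.9   -0.041] pos [ 0.6169 -0.0058  0.1861] yaw 1.749 q [ 0.26  0.61 -0.52  1.65  0.35  0.97 -0.2 ] clk 4.78 w 0.0293 50.4
```

```bash
python3 -m creep '[[0,0,0,1,0.2],[0,0,0,2,0.2],[0,0,0,3,0.2]]'; python3 plan.py f
python3 -m creep '[[0,0,0,1,0.2],[0,0,0,1,0.2]]'; python3 plan.py f
```

```text
clock: 5.15
position: [0.6167, -0.0058, 0.1861]
tool_rot: [-3.14, 0.001, 1.326]
force: [-6.9, 0.5, -14.0]
grip_width: 0.0295
finger_force: 50.4
F [ -6.9   0.5 -14. ] M [0.003 1.195 0.437] pos [ 0.6167 -0.0058  0.1861] yaw 1.326 q [ 0.2   0.6  -0.42  1.66  0.28  0.95 -0.57] clk 5.15 w 0.0295 50.4
clock: 5.4
position: [0.6166, -0.0058, 0.1861]
tool_rot: [-3.14, 0.001, 1.189]
force: [-5.7, -1.5, -13.1]
grip_width: 0.0292
finger_force: 50.6
F [ -5.7  -1.5 -13.1] M [-0.211  1.265  0.375] pos [ 0.6166 -0.0058  0.1861] yaw 1.189 q [ 0.17  0.59 -0.39  1.66  0.26  0.95 -0.69] clk 5.4 w 0.0292 50.6
```

```bash
cat > avg.py <<'E'
import sys
from h import *
n=int(sys.argv[1]);v=[];f=[]
for i in range(n):
    s=status.observe();v.append(s["moment"]);f.append(s["force"])
    if i<n-1: grab_frame("wrist")
v=np.array(v);s=status.observe()
print("Mz",v[:,2].round(3),"mean",v[:,2].mean().round(3),"F",np.mean(f,0).round(1),"yaw",s["tool_rot"][2].round(3),"q7",s["qpos"][6].round(2),"clk",round(s["clock"],2))
E
python3 avg.py 6
```

```text
Mz [0.375 0.392 0.396 0.352 0.373 0.395] mean 0.381 F [ -6.5  -0.8 -13.4] yaw 1.191 q7 -0.69 clk 5.65
```

```bash
python3 -m creep '[[0,0,0,1,0.2],[0,0,0,2,0.2],[0,0,0,2,0.2]]'|head -1; python3 avg.py 3
python3 -m creep '[[0,0,0,1,0.2],[0,0,0,1,0.2]]'|head -1; python3 avg.py 3
```

```text
clock: 6.02
Mz [0.324 0.387 0.304] mean 0.338 F [ -7.2  -0.6 -13.1] yaw 0.912 q7 -0.93 clk 6.12
clock: 6.38
Mz [0.401 0.365 0.418] mean 0.395 F [ -8.   -0.5 -12.3] yaw 0.772 q7 -1.05 clk 6.47
```

```bash
python3 -m creep '[[0,0,0,1,0.2],[0,0,0,2,0.2],[0,0,0,2,0.2]]'|head -1; python3 avg.py 4
python3 -m creep '[[0,0,0,1,0.2],[0,0,0,1,0.2]]'|head -1; python3 avg.py 4
```

```text
clock: 6.85
Mz [0.369 0.315 0.381 0.393] mean 0.365 F [ -8.5  -0.1 -12.3] yaw 0.493 q7 -1.29 clk 7.0
clock: 7.25
Mz [0.421 0.439 0.396 0.434] mean 0.423 F [ -8.4   0.3 -11.7] yaw 0.354 q7 -1.41 clk 7.4
```

```bash
for i in 1; do python3 -m creep '[[0,0,0,1,0.2],[0,0,0,1,0.2]]'|head -1; python3 avg.py 5; python3 -m creep '[[0,0,0,1,0.2],[0,0,0,1,0.2]]'|head -1; python3 avg.py 5; done
```

```text
clock: 7.65
Mz [0.456 0.419 0.461 0.439 0.471] mean 0.449 F [ -9.1   0.2 -11.4] yaw 0.214 q7 -1.53 clk 7.85
clock: 8.1
Mz [0.545 0.501 0.493 0.51  0.506] mean 0.511 F [ -8.9   0.8 -12. ] yaw 0.074 q7 -1.65 clk 8.3
```

```bash
python3 -m creep '[[0,0,0,0,0.5],[0,0,0,0,0.75],[0,0,-0.1,0,0.75],[0,0,-0.6,0,0.75],[0,0,-1,0,0.75]]'
python3 avg.py 3; python3 plan.py 2 .186 2.08
```

```text
clock: 8.93
position: [0.6179, -0.0057, 0.2483]
tool_rot: [-3.142, -0.001, 0.073]
force: [0.1, 0.1, -0.0]
grip_width: 0.0641
finger_force: 0.0
Mz [0.015 0.045 0.01 ] mean 0.023 F [ 0.6 -0.5  1.3] yaw 0.073 q7 -1.64 clk 9.03
rows [-2.61 -1.16  1.05] twist -14.37 pos [ 0.6188 -0.0057  0.2498] yaw 0.073 q7 -1.64 clk 9.025
```

```bash
python3 -m creep '[[-0.5,-0.2,0,-1.3,0.75],[-1,-0.5,0,-2.6,0.75],[-1.5,-0.8,0,-3.9,0.75],[-2.2,-1,0,-5.2,0.75],[-2.61,-1.16,0,-6.5,0.75]]'|head -2
python3 -m creep '[[0,0,0,-1.3,0.75],[0,0,0,-2.6,0.75],[0,0,0,-3.9,0.75],[0,0,0,-5.2,0.75],[0,0,0,-6.5,0.75]]'|head -2
python3 -m creep '[[0,0,0,-1.3,0.75],[0,0,0,-1.3,0.75]]'|head -2
python3 plan.py 2 .186 2.08
```

```text
clock: 9.65
position: [0.4545, 0.0524, 0.2466]
clock: 10.28
position: [0.4562, 0.0522, 0.2466]
clock: 10.52
position: [0.4562, 0.0521, 0.2465]
rows [-0.01  0.02  1.01] twist -0.08 pos [0.4562 0.0521 0.2465] yaw 2.069 q7 0.06 clk 10.525
```

```bash
python3 -m creep '[[0,0.02,0.5,0,0.6],[0,0.02,0.97,0,0.5],[0,0.02,1.01,0,0.2],[0,0.02,1.01,0,0.2],[0,0.02,1.01,0,0.2]]' 50|head -2
python3 -m creep '[[0,0,0,0,0.2],[0,0,0,1,0.2],[0,0,0,2,0.2],[0,0,0,3,0.2],[0,0,0,3,0.2]]' 50|head -2
python3 avg.py 4; python3 plan.py f
```

```text
clock: 11.15
position: [0.4573, 0.0531, 0.1854]
clock: 11.78
position: [0.457, 0.0531, 0.1853]
Mz [0.404 0.386 0.375 0.396] mean 0.39 F [ 10.1   3.6 -38.1] yaw 1.648 q7 -0.38 clk 11.93
F [ 10.9   3.5 -37.7] M [ 0.806 -1.888  0.396] pos [0.457  0.0531 0.1854] yaw 1.648 q [ 0.11  0.37 -0.44  2.06  0.22  0.76 -0.38] clk 11.93 w 0.0291 52.6
```

```bash
python3 -m creep '[[0,0,0.03,1,0.2],[0,0,0.03,2,0.2],[0,0,0.03,2,0.2]]'|head -2; python3 avg.py 3
```

```text
clock: 12.3
position: [0.457, 0.0532, 0.1849]
Mz [0.356 0.357 0.332] mean 0.349 F [-6.4  1.7  9.1] yaw 1.374 q7 -0.63 clk 12.4
```

```bash
python3 -m creep '[[0,0,-0.005,1,0.2],[0,0,-0.005,2,0.2],[0,0,-0.005,2,0.2]]'|head -1; python3 avg.py 3; python3 -m creep '[[0,0,0,1,0.2],[0,0,0,1,0.2]]'|head -1; python3 avg.py 4
```

```text
clock: 12.78
Mz [0.431 0.404 0.42 ] mean 0.419 F [-6.1  3.2  4.6] yaw 1.095 q7 -0.87 clk 12.88
clock: 13.12
Mz [0.417 0.439 0.475 0.444] mean 0.444 F [-6.7  3.9  5.3] yaw 0.956 q7 -1.0 clk 13.28
```

```bash
python3 -m creep '[[0,0,0,0.9,0.2],[0,0,0,0.9,0.2]]'|head -1; python3 avg.py 6
```

```text
clock: 13.52
Mz [0.477 0.431 0.435 0.485 0.497 0.441] mean 0.461 F [-7.2  4.9  5.5] yaw 0.83 q7 -1.11 clk 13.78
```

```bash
python3 -m creep '[[0,0,0,0.5,0.2],[0,0,0,0.5,0.2]]'|head -1; python3 avg.py 5; python3 -m creep '[[0,0,0,0,0.5],[0,0,0,0,0.75],[0,0,-0.1,0,0.75],[0,0,-0.6,0,0.75],[0,0,-1,0,0.75]]'|head -2
python3 plan.py 1 .186 2.38
```

```text
clock: 14.02
Mz [0.522 0.506 0.489 0.516 0.564] mean 0.52 F [-7.5  5.2  5.4] yaw 0.761 q7 -1.17 clk 14.22
clock: 14.85
position: [0.4573, 0.0527, 0.2458]
rows [1.89 0.66 1.  ] twist -11.62 pos [0.4573 0.0527 0.2458] yaw 0.758 q7 -1.14 clk 14.85
```

```bash
python3 -m creep '[[0.4,0.15,0,-1.3,0.75],[0.8,0.3,0,-2.6,0.75],[1.2,0.5,0,-3.9,0.75],[1.6,0.6,0,-5.2,0.75],[1.89,0.66,0,-6.5,0.75]]'|head -2
python3 -m creep '[[0,0,0,-1.3,0.75],[0,0,0,-2.6,0.75],[0,0,0,-3.9,0.75],[0,0,0,-5.1,0.75],[0,0,0,-5.1,0.75]]'|head -2
python3 plan.py 1 .186 2.38
```

```text
clock: 15.48
position: [0.5677, 0.1023, 0.2448]
clock: 16.1
position: [0.5669, 0.1016, 0.2447]
rows [0.   0.01 0.98] twist -0.03 pos [0.5669 0.1016 0.2447] yaw 2.376 q7 0.26 clk 16.1
```

```bash
python3 -m creep '[[0,0,0.5,0,0.6],[0,0,0.95,0,0.5],[0,0,0.98,0,0.2],[0,0,0.98,0,0.2],[0,0,0.98,0,0.2]]' 50|head -2
python3 -m creep '[[0,0,0,0,0.2],[0,0,0.01,1,0.2],[0,0,0.01,2,0.2],[0,0,0.01,3,0.2],[0,0,0.01,3,0.2]]' 50|head -2
python3 avg.py 4; python3 plan.py f
```

```text
clock: 16.73
position: [0.5672, 0.1028, 0.1848]
clock: 17.35
position: [0.5668, 0.1026, 0.1847]
Mz [0.38  0.362 0.405 0.351] mean 0.375 F [  8.1   5.1 -24.7] yaw 1.956 q7 -0.15 clk 17.5
F [  7.5   5.4 -24.7] M [ 1.212 -1.56   0.351] pos [0.5668 0.1027 0.1847] yaw 1.956 q [ 0.03  0.54 -0.44  1.77  0.28  0.9  -0.15] clk 17.5 w 0.0294 54.4
```

```bash
python3 -m creep '[[0,0,0.015,1,0.2],[0,0,0.015,2,0.2],[0,0,0.015,2,0.2]]'|head -1; python3 avg.py 4
python3 -m creep '[[0,0,0,1,0.2],[0,0,0,1,0.2]]'|head -1; python3 avg.py 4
```

```text
clock: 17.88
Mz [0.365 0.33  0.339 0.425] mean 0.365 F [-0.8  5.4 -5.7] yaw 1.682 q7 -0.38 clk 18.02
clock: 18.27
Mz [0.402 0.404 0.435 0.418] mean 0.415 F [-2.7  6.  -4. ] yaw 1.542 q7 -0.5 clk 18.43
```

```bash
python3 -m creep '[[0,0,0,1,0.2],[0,0,0,1,0.2]]'|head -1; python3 avg.py 4
python3 -m creep '[[0,0,0,1,0.2],[0,0,0,1,0.2]]'|head -1; python3 avg.py 4
```

```text
clock: 18.68
Mz [0.429 0.492 0.411 0.438] mean 0.442 F [-4.2  5.6 -2.9] yaw 1.402 q7 -0.62 clk 18.82
clock: 19.08
Mz [0.5   0.442 0.518 0.516] mean 0.494 F [-5.3  5.6 -2.3] yaw 1.263 q7 -0.74 clk 19.23
```

```bash
python3 -m creep '[[0,0,0,0,0.5],[0,0,0,0,0.75],[0,0,-0.1,0,0.75],[0,0,-0.6,0,0.75],[0,0,-1,0,0.75]]'|head -2
python3 plan.py 3 .186 1.803
```

```text
clock: 19.85
position: [0.567, 0.1018, 0.2456]
rows [-2.82 -0.13  0.99] twist -3.89 pos [0.567  0.1018 0.2456] yaw 1.26 q7 -0.72 clk 19.85
```

```bash
python3 -m creep '[[-0.8,-0.04,0,-1.3,0.75],[-1.6,-0.1,0,-2.6,0.75],[-2.4,-0.13,0,-3.89,0.75],[-2.82,-0.13,0,-3.89,0.75],[-2.82,-0.13,0,-3.89,0.75]]'|head -2
python3 plan.py 3 .186 1.803
```

```text
clock: 20.48
position: [0.5073, -0.059, 0.2447]
rows [0.03 0.01 0.98] twist -0.02 pos [ 0.5073 -0.059   0.2447] yaw 1.8 q7 0.07 clk 20.475
```

```bash
python3 -m creep '[[0.01,0,0.5,0,0.6],[0.01,0,0.95,0,0.5],[0.01,0,0.98,0,0.2],[0.01,0,0.98,0,0.2],[0.01,0,0.98,0,0.2]]' 50|head -2
python3 -m creep '[[0,0,0,0,0.2],[0,0,0.02,1,0.2],[0,0,0.02,2,0.2],[0,0,0.02,3,0.2],[0,0,0.02,3,0.2]]' 50|head -2
python3 avg.py 4; python3 plan.py f
```

```text
clock: 21.1
position: [0.507, -0.0553, 0.1846]
clock: 21.72
position: [0.5071, -0.0552, 0.1843]
Mz [0.34  0.367 0.385 0.38 ] mean 0.368 F [ -1.5   5.9 -15.5] yaw 1.389 q7 -0.33 clk 21.88
F [ -1.8   6.1 -14.7] M [1.587 0.594 0.38 ] pos [ 0.5072 -0.0553  0.1843] yaw 1.389 q [ 0.19  0.42 -0.26  1.94  0.15  0.79 -0.33] clk 21.88 w 0.0293 55.6
```

```bash
python3 -m creep '[[0,0,0.01,1,0.2],[0,0,0.01,2,0.2],[0,0,0.01,2,0.2]]'|head -1; python3 avg.py 4
python3 -m creep '[[0,0,0,1,0.2],[0,0,0,1,0.2]]'|head -1; python3 avg.py 4
```

```text
clock: 22.25
Mz [0.379 0.373 0.331 0.368] mean 0.363 F [-4.6  6.6 -4.7] yaw 1.11 q7 -0.57 clk 22.4
clock: 22.65
Mz [0.389 0.441 0.373 0.412] mean 0.404 F [-4.6  6.6 -5. ] yaw 0.97 q7 -0.69 clk 22.8
```

```bash
python3 -m creep '[[0,0,0,1,0.2],[0,0,0,1,0.2]]'|head -1; python3 avg.py 4
python3 -m creep '[[0,0,0,1,0.2],[0,0,0,1,0.2]]'|head -1; python3 avg.py 4
```

```text
clock: 23.05
Mz [0.444 0.448 0.483 0.449] mean 0.456 F [-4.9  6.5 -4.8] yaw 0.831 q7 -0.81 clk 23.2
clock: 23.45
Mz [0.507 0.492 0.451 0.448] mean 0.475 F [-4.4  6.2 -5. ] yaw 0.691 q7 -0.93 clk 23.6
```

```bash
python3 -m creep '[[0,0,0,0,0.5],[0,0,0,0,0.75],[0,0,-0.1,0,0.75],[0,0,-0.6,0,0.75],[0,0,-1,0,0.75]]'|head -2
python3 -c "
from plan import plan;plan(.53745,.02255,.29,1.9)"
```

```text
clock: 24.22
position: [0.5078, -0.0563, 0.2451]
rows [ 1.22 -0.7  -0.75] twist -8.69 pos [ 0.5078 -0.0563  0.2451] yaw 0.687 q7 -0.93 clk 24.225
```

```bash
python3 -m creep '[[0.6,-0.3,-0.4,-1.3,0.75],[1.22,-0.7,-0.75,-2.6,0.75],[1.22,-0.7,-0.75,-3.9,0.75],[1.22,-0.7,-0.75,-5.2,0.75],[1.22,-0.7,-0.75,-6.5,0.75]]'|head -2
python3 -m creep '[[0,0,0,-1.3,0.75],[0,0,0,-2.2,0.75],[0,0,0,-2.2,0.75]]'|head -2
python3 - <<'E'
from meas import *
for o in meas("pics/w3.png",(.53745,.02255,-.356)): print(None if o is None else np.round(o,4))
E
python3 plan.py 0 .186 1.9
```

```text
clock: 24.85
position: [0.5377, 0.0226, 0.2892]
clock: 25.22
position: [0.5377, 0.0224, 0.289]
None
[ 5.67800e-01  1.02900e-01  1.10982e+01 -5.21000e-02 -5.49000e-02
  5.28000e+02]
[ 4.57400e-01  5.23000e-02  1.11501e+01 -2.16160e+00 -2.12300e+00
  5.89000e+02]
[ 5.10300e-01 -5.79000e-02  1.07616e+01  1.24940e+00  1.09600e+00
  3.53000e+02]
rows [-0.89  1.1   1.72] twist -0.02 pos [0.5376 0.0224 0.2889] yaw 1.898 q7 0.05 clk 25.275
```

```bash
python3 -m creep '[[-0.5,0.6,0,0,0.75],[-0.89,1.1,0.4,0,0.75],[-0.89,1.1,0.8,0,0.75],[-0.89,1.1,0.8,0,0.75]]'|head -2
python3 plan.py 0 .186 1.9
```

```text
clock: 25.78
position: [0.6165, -0.0065, 0.2391]
rows [-0.01  0.01  0.89] twist -0.01 pos [ 0.6165 -0.0065  0.2391] yaw 1.899 q7 0.09 clk 25.775
```

```bash
python3 -m creep '[[0,0,0.45,0,0.6],[0,0,0.87,0,0.5],[0,0,0.91,0,0.2],[0,0,0.91,0,0.2],[0,0,0.91,0,0.2]]' 50|head -2
python3 -m creep '[[0,0,0,0,0.2],[0,0,0.01,0.5,0.2],[0,0,0.01,1.5,0.2],[0,0,0.01,1.5,0.2]]' 50|head -2
python3 avg.py 4; python3 plan.py f
```

```text
clock: 26.4
position: [0.6169, -0.0062, 0.1862]
clock: 26.9
position: [0.6168, -0.0063, 0.1861]
Mz [0.443 0.437 0.364 0.404] mean 0.412 F [-7.8  1.5 -4.6] yaw 1.692 q7 -0.11 clk 27.05
F [-7.6  2.  -4.1] M [0.421 1.911 0.404] pos [ 0.6167 -0.0063  0.186 ] yaw 1.692 q [ 0.09  0.58 -0.26  1.66  0.17  0.92 -0.11] clk 27.05 w 0.0293 52.9
```

```bash
python3 -m creep '[[0,0,0,1,0.2],[0,0,0,2,0.2],[0,0,0,2,0.2]]'|head -1; python3 avg.py 4
python3 -m creep '[[0,0,0,1,0.2],[0,0,0,1,0.2]]'|head -1; python3 avg.py 4
```

```text
clock: 27.42
Mz [0.575 0.512 0.583 0.552] mean 0.555 F [-9.   1.8 -3.5] yaw 1.413 q7 -0.35 clk 27.57
clock: 27.82
Mz [0.556 0.541 0.596 0.593] mean 0.571 F [-10.1   2.4  -2.8] yaw 1.273 q7 -0.47 clk 27.98
```

```bash
python3 -m creep '[[0,0,0,1,0.2],[0,0,0,1,0.2]]'|head -1; python3 avg.py 6
```

```text
clock: 28.22
Mz [0.62  0.618 0.675 0.631 0.619 0.6  ] mean 0.627 F [-11.1   2.4  -2.2] yaw 1.134 q7 -0.59 clk 28.48
```

```bash
python3 -m creep '[[0,0,0,0,0.5],[0,0,0,0,0.75],[0,0,-0.1,0,0.75],[0,0,-0.6,0,0.75],[0,0,-1,0,0.75]]'|head -2
python3 plan.py 2 .186 1.019
```

```text
clock: 29.1
position: [0.6177, -0.0065, 0.247]
rows [-0.24 -2.83  1.01] twist 0.82 pos [ 0.6177 -0.0065  0.247 ] yaw 1.133 q7 -0.58 clk 29.1
```

```bash
python3 -m creep '[[-0.1,-0.9,0,0.4,0.75],[-0.2,-1.8,0,0.82,0.75],[-0.24,-2.5,0,0.82,0.75],[-0.24,-2.83,0,0.82,0.75],[-0.24,-2.83,0,0.82,0.75]]'|head -2
python3 plan.py 2 .186 1.019
```

```text
clock: 29.72
position: [0.4571, 0.053, 0.2463]
rows [-0.01  0.02  1.  ] twist 0.0 pos [0.4571 0.053  0.2463] yaw 1.02 q7 -0.84 clk 29.725
```

```bash
python3 -m creep '[[0,0,0.5,0,0.6],[0,0,0.97,0,0.5],[0,0,1.01,0,0.2],[0,0,1.01,0,0.2],[0,0,1.01,0,0.2]]' 50|head -2
python3 -m creep '[[0,0,0,0,0.2],[0,0,0.02,0.5,0.2],[0,0,0.02,1.5,0.2],[0,0,0.02,2.5,0.2],[0,0,0.02,2.5,0.2]]' 50|head -2
python3 avg.py 4
```

```text
clock: 30.35
position: [0.4565, 0.0523, 0.1841]
clock: 30.98
position: [0.4561, 0.0527, 0.1838]
Mz [0.512 0.518 0.495 0.513] mean 0.51 F [-12.1   3.5  -1.9] yaw 0.67 q7 -1.17 clk 31.12
```

```bash
python3 -m creep '[[0,0,0,1,0.2],[0,0,0,2,0.2],[0,0,0,2,0.2]]'|head -1; python3 avg.py 4
python3 -m creep '[[0,0,0,1,0.2],[0,0,0,1,0.2]]'|head -1; python3 avg.py 4
```

```text
clock: 31.5
Mz [0.596 0.635 0.597 0.65 ] mean 0.619 F [-14.3   6.   -0.7] yaw 0.392 q7 -1.42 clk 31.65
clock: 31.9
Mz [0.66  0.649 0.677 0.674] mean 0.665 F [-14.6   7.6   0.2] yaw 0.252 q7 -1.54 clk 32.05
```

```bash
python3 -m creep '[[0,0,0,0,0.5],[0,0,0,0,0.75],[0,0,-0.1,0,0.75],[0,0,-0.6,0,0.75],[0,0,-1,0,0.75]]'|head -2
python3 plan.py 1 .186 1.516
```

```text
clock: 32.67
position: [0.4577, 0.0523, 0.2451]
rows [ 1.97 -0.35  0.99] twist -9.07 pos [0.4577 0.0523 0.2451] yaw 0.25 q7 -1.54 clk 32.675
```

```bash
python3 -m creep '[[0.4,-0.1,0,-1.3,0.75],[0.8,-0.2,0,-2.6,0.75],[1.2,-0.3,0,-3.9,0.75],[1.6,-0.35,0,-5.2,0.75],[1.97,-0.35,0,-6.5,0.75]]'|head -2
python3 -m creep '[[0,0,0,-1.3,0.75],[0,0,0,-2.57,0.75],[0,0,0,-2.57,0.75]]'|head -2
python3 plan.py 1 .186 1.516
```

```text
clock: 33.3
position: [0.5676, 0.1024, 0.2442]
clock: 33.67
position: [0.5669, 0.1017, 0.244]
rows [0.01 0.   0.97] twist -0.0 pos [0.5669 0.1017 0.244 ] yaw 1.515 q7 -0.43 clk 33.675
```

```bash
python3 -m creep '[[0,0,0.5,0,0.6],[0,0,0.93,0,0.5],[0,0,0.97,0,0.2],[0,0,0.97,0,0.2],[0,0,0.97,0,0.2]]' 50|head -2
python3 -m creep '[[0,0,0,0,0.2],[0,0,0.015,0.5,0.2],[0,0,0.015,1.5,0.2],[0,0,0.015,2.5,0.2],[0,0,0.015,2.5,0.2]]' 50|head -2
python3 avg.py 4
```

```text
clock: 34.3
position: [0.5662, 0.1017, 0.1846]
clock: 34.92
position: [0.5656, 0.102, 0.1844]
Mz [0.544 0.519 0.505 0.494] mean 0.516 F [ -6.1  -1.8 -12.3] yaw 1.171 q7 -0.75 clk 35.08
```

```bash
python3 -m creep '[[0,0,0.005,1,0.2],[0,0,0.005,2,0.2],[0,0,0.005,2,0.2]]'|head -1; python3 avg.py 5
```

```text
clock: 35.45
Mz [0.581 0.619 0.564 0.587 0.556] mean 0.581 F [-11.6   0.1  -5.5] yaw 0.892 q7 -0.99 clk 35.65
```

```bash
python3 -m creep '[[0,0,0,1,0.2],[0,0,0,1,0.2]]'|head -1; python3 avg.py 6
```

```text
clock: 35.9
Mz [0.627 0.657 0.609 0.641 0.623 0.696] mean 0.642 F [-12.9   0.4  -4.6] yaw 0.753 q7 -1.11 clk 36.15
```

```bash
python3 -m creep '[[0,0,0,0,0.5],[0,0,0,0,0.75],[0,0,-0.1,0,0.75],[0,0,-0.6,0,0.75],[0,0,-1,0,0.75]]'|head -2
python3 plan.py 3 .186 .93
```

```text
clock: 36.78
position: [0.567, 0.1021, 0.2458]
rows [-2.53  1.27  0.99] twist -1.29 pos [0.567  0.1021 0.2458] yaw 0.749 q7 -1.11 clk 36.775
```

```bash
python3 -m creep '[[-0.8,0.4,0,-0.6,0.75],[-1.6,0.8,0,-1.29,0.75],[-2.2,1.1,0,-1.29,0.75],[-2.53,1.27,0,-1.29,0.75],[-2.53,1.27,0,-1.29,0.75]]'|head -2
python3 plan.py 3 .186 .93
```

```text
clock: 37.4
position: [0.5073, -0.0587, 0.2449]
rows [ 0.03 -0.01  0.98] twist -0.02 pos [ 0.5073 -0.0587  0.2449] yaw 0.927 q7 -0.65 clk 37.4
```

```bash
python3 -m creep '[[0,0,0.5,0,0.6],[0,0,0.94,0,0.5],[0,0,0.98,0,0.2],[0,0,0.98,0,0.2],[0,0,0.98,0,0.2]]' 50|head -2
python3 -m creep '[[0,0,0,0,0.2],[0,0,0.015,0.5,0.2],[0,0,0.015,1.5,0.2],[0,0,0.015,2.5,0.2],[0,0,0.015,2.5,0.2]]' 50|head -2
python3 avg.py 4
```

```text
clock: 38.02
position: [0.5067, -0.0561, 0.1847]
clock: 38.65
position: [0.5066, -0.0559, 0.1845]
Mz [0.482 0.53  0.502 0.488] mean 0.501 F [ -3.7   4.2 -16.5] yaw 0.582 q7 -0.95 clk 38.8
```

```bash
python3 -m creep '[[0,0,0.01,1,0.2],[0,0,0.01,2,0.2],[0,0,0.01,2,0.2]]'|head -1; python3 avg.py 5
```

```text
clock: 39.17
Mz [0.616 0.64  0.6   0.563 0.63 ] mean 0.61 F [-7.6  5.6 -5.9] yaw 0.303 q7 -1.19 clk 39.38
```

```bash
python3 -m creep '[[0,0,0,0.4,0.2],[0,0,0,0.4,0.2]]'|head -1; python3 avg.py 5; python3 -m creep '[[0,0,0,0,0.5],[0,0,0,0,0.75],[0,0,-0.1,0,0.75],[0,0,-0.7,0,0.75],[0,0,-1.3,0,0.75]]'
python3 -c "
from plan import plan;plan(.53745,.02255,.29,.8)"
```

```text
clock: 39.62
Mz [0.687 0.619 0.698 0.693 0.62 ] mean 0.663 F [-7.8  6.2 -5.2] yaw 0.247 q7 -1.24 clk 39.83
clock: 40.45
position: [0.5074, -0.0572, 0.2634]
tool_rot: [3.141, -0.0, 0.245]
force: [1.2, 0.6, 0.3]
grip_width: 0.0643
finger_force: 0.0
rows [ 0.81 -1.17 -0.44] twist -3.98 pos [ 0.5074 -0.0572  0.2634] yaw 0.245 q7 -1.26 clk 40.45
```

```bash
python3 -m creep '[[0.8,-1.2,-1,0,0.75],[0.8,-1.2,-1,0,0.75],[0.8,-1.2,-1,0,0.75],[0.8,-1.2,-1,0,0.75]]'|head -2
python3 - <<'E'
from meas import *
for o in meas("pics/w4.png",(.53745,.02255,-.356)): print(None if o is None else np.round(o,4))
a=cv2.imread("pics/w4.png");b=grab_frame("scene");cv2.imwrite("pics/w4v.png",cv2.resize(np.hstack([a,b]),(800,300)))
E
```

```text
clock: 40.95
position: [0.5362, 0.0237, 0.3218]
[ 6.17400e-01 -6.80000e-03  1.07569e+01 -1.69930e+00 -1.71210e+00
  5.89000e+02]
[ 5.66700e-01  1.03300e-01  1.12369e+01 -4.50500e-01 -5.03600e-01
  5.73000e+02]
[ 4.56600e-01  5.29000e-02  1.13398e+01 -2.63110e+00 -2.57460e+00
  5.87000e+02]
[ 5.09600e-01 -5.80000e-02  1.08001e+01  8.50200e-01  1.66270e+00
  1.52000e+02]
```

View pics/w4v.png

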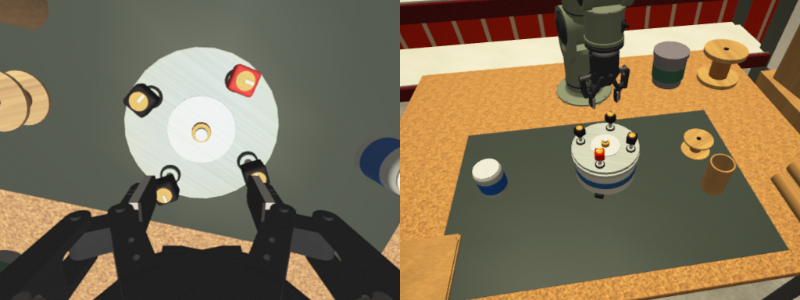

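The wrist view (left) and scene view (right) show the hand clear above the pot. The heads are at the expected angles (red at about (243,82) px), and the tin, tube and reel haven't moved.

```bash
python3 -c "
from workcell import bot;print(bot.job_done())"
```

```text
the job is handed in; nothing more can be done
None
```

I tightened all four knobs crisscross in two rounds, released them and handed the job in at about 41 s. In order (red, across, the other two), snug read about 0.51, 0.52, 0.49 and 0.48 N m, and tight about 0.63, 0.67, 0.64 and 0.66 N m. I judged the lid level from the even torques and turns rather than measuring it, and no result came back.

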